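Load the banded mandrel and hold it under the hand press

TASK

Stand the brass mandrel that wears the steel molar band upright and fully down in the cup of the hand press's loading arm, while the arm is still locked home. Then squeeze the lock button on the arm's slide head to free it, draw the arm out towards the press until the second long line of its scale (100 mm) is level with the mouth of the sleeve, and finish still gripping the slide head there, since its spring pulls it back home when let go. Leave the plain mandrel, the splint, the band seater and the pin dish where they are.

Things in the scene. Friction and masses are not known exactly. Their poses are not given: they have to be found in the camera images.
- press: Cast-iron hand press with a loading slide, fixed. Origin on the bench, z up. Along its own y: foot -55 to -255 mm (110 wide in x), overhanging head -80 to -230 (56 wide, z 166 to 228, ram up to 260), lever on the +x side up to z 300; on the +y side the sleeve, square 28 mm, z 32 to 60, y +130 to +280, on a bed plate 90 wide, 10 thick. The loading arm telescopes out along -y, under the ram.
- ram_nose (a point): Centre of the flat underside of the ram's round nose (24 mm diameter), 135 mm above the bench; axes as the press.
- sleeve_mouth (a point): Middle of the top edge of the sleeve's mouth, 60 mm above the bench: the scale is read here. Axes as the press.
- loader (a joint): How far the loading arm is drawn out, in m, along the press's -y: 0 = home, stop at 0.125. It equals the scale reading: the arm's 14 mm square bar has half-width lines every 10 mm and full-width thick lines at 50 and 100 mm; the line level with the sleeve's mouth is the reading. A catch locks it at home until the button is pressed. A spring pulls it back with 4.5 N (at 0) to 7.5 N (at 100 mm).
- slide_head (a point): Centre of the arm's slide head, moving with it: a block 34 x 34 mm, z 30 to 74 mm over the bench, this point at 52. Grip from above, fingers closing along the press's x. On the -x side a fixed thumb pad 24 x 24 mm, face 20 mm from this point; the lock button is on the +x side. At home the sleeve's mouth is 20 mm behind (+y), the cup 120 mm ahead (-y). Axes as the press.
- lock_button (a joint): How far the lock button is pressed in, in m, along the press's -x: 0 = out, 0.005 = fully in; the catch is off from 0.004. Sprung: 4 N to start, 8 N fully in; it comes out again when let go. Once the arm is 20 mm out the catch no longer matters; it locks again when the arm runs home.
- button_face (a point): Centre of the round steel face (20 mm in diameter) of the lock button on the slide head's +x side, 52 mm above the bench; 25 mm from the head's centre when out, 20 mm when in. Squeezing button and thumb pad together presses it in: 45 mm across when out, 40 mm when in. Axes as the press.
- cup_mouth (a point): Centre of the rim of the round steel holder cup at the front end of the arm, moving with it: 33 mm outside diameter, rim 65 mm above the bench, bore 15 mm wide and 32 mm deep, straight down. At home it stands 100 mm short of the ram's axis. Axes as the press.
- mandrel_block: Fixed dark wood block 170 (x) x 46 (y) x 36 mm high with three holes 15 mm in diameter in a row at x -55, 0 and +55 mm. The two mandrels stand upright in the outer holes, either way round, their flanges on its top; the middle hole is empty. Origin at the centre of its underside.
- banded_mandrel: The mandrel to load: loose, brass, round, 84 mm tall, about 0.11 kg. Origin at the centre of its foot, z up its axis: stem 12 mm in diameter to 30 mm, foot chamfered; flange 22 mm from 30 to 34, resting on the rim; straight body 16 mm from 34 to 66 (grip here); neck 11 mm with the steel band round it, a ring 14 mm wide and 7 high, and a flat top. Fully down its foot is 30 mm below the cup's rim.
- plain_mandrel: The other mandrel, the same stem, flange and lower body but no band: its upper part is a plain brass cone coming to a small tip, 84 mm tall. Origin at the centre of its foot. Leave it in its hole.
- splint: Blue-tinted clear vacuum-formed transfer splint, a horseshoe about 50 x 62 mm and 11 mm high, lying loose on the bench. Origin under its middle. Leave it.
- band_seater: Band seater lying on the bench: cream handle 14 x 12 x 88 mm and a thin chrome shank and tip, along its own x. Origin on its underside: handle from x -64 to +24 mm, tip at +85 mm. Leave it.
- pin_dish: Dented round aluminium pin dish, 88 mm in diameter, 18 mm high. Origin under its centre. Leave it.
Things that resemble listed ones, but are neither listed nor needed, are in the scene too. What is shaped like the banded_mandrel but purple is not meant.

How it is judged:
On the way, in this order (a step that is already met when the one before it is completed fails the run):
1. the banded mandrel stands let go, upright and fully down in the cup while the arm is home (horizontal distance between banded_mandrel and cup_mouth below 0.004 m and z of banded_mandrel in the frame of cup_mouth below -0.0275 m and angle between banded_mandrel's own z axis and vertical below 0.09 rad and contact force between the fingers and banded_mandrel below 0.1 N and value of joint loader below 0.006 m), for 0.2 s.
2. the lock button is pressed in (value of joint lock_button above 0.0035 m), for 0.05 s.
3. the arm is drawn out with the mandrel standing in its cup (value of joint loader above 0.03 m and angle between banded_mandrel's own z axis and vertical below 0.15 rad and horizontal distance between banded_mandrel and cup_mouth below 0.006 m).
At the end, for the whole second after the job is handed in: The fingers hold the slide head (more than 2 N of contact) with the arm still and drawn out to 100 mm, give or take 3 mm, against its spring, and the banded mandrel stands in the arm's cup, upright within 0.09 rad, on the cup's axis within 4 mm and down to within 2.5 mm of fully home (value of joint loader between 0.097 and 0.103 m and velocity of joint loader between -0.01 and 0.01 m/s and contact force between the fingers and loader above 2 N and horizontal distance between banded_mandrel and cup_mouth below 0.004 m and z of banded_mandrel in the frame of cup_mouth below -0.0275 m and angle between banded_mandrel's own z axis and vertical below 0.09 rad and linear speed of banded_mandrel below 0.02 m/s); the arm keeps its last pose, push and grip.
It fails at once if the plain mandrel is moved by more than 20 mm or tipped (distance of plain_mandrel from where it was at the start of the episode above 0.02 m or angle between plain_mandrel's own z axis and vertical above 0.35 rad).
It fails at once if the splint is moved by more than 20 mm (distance of splint from where it was at the start of the episode above 0.02 m).
It fails at once if the band seater is moved by more than 20 mm (distance of band_seater from where it was at the start of the episode above 0.02 m).
It fails at once if the pin dish is moved by more than 20 mm (distance of pin_dish from where it was at the start of the episode above 0.02 m).
It also fails if it takes over 53 s, if anything falls off the work surface, if the arm or the gripper's body presses on something with over 40 N, if the wrist force passes 120 N, or if a joint passes its speed limit or range.

ROBOT

A 7-joint arm with a two-finger parallel gripper is mounted at the origin on the work surface. World frame = base frame: x ahead of the robot, y to its left, z up, the work surface at z = 0. Lengths are in m, angles in rad, forces in N, time in s.
With the tool pointing down it reaches from about 0.4 to 0.875 m from the base axis. Payload 4.4 kg.
Tool frame: the origin (TCP) lies at the very end of the fingers, on their centre line; the grasp point (between the pads) lies 19 mm behind it (manip.tcp_to_grasp is the distance from the TCP to the grasp point, in m); y points along the fingers, x is the direction in which the jaws open and shut, and the axes are right-handed (so a half turn about y gives the same grasp; the last joint's range is limited). The gripper opens to 85 mm and grips with 20 to 120 N. Pads are 22 mm wide; open, the fingers measure 114 mm over their backs; the gripper's body (76 mm by 85 mm) begins 54 mm behind the grasp point. The pads swing forward as they close: fully open they stand 13 mm farther back than shut.
Start: joints at [1.081, 0.628, 0.038, 1.517, -0.027, 0.996, -0.02], TCP at [0.267, -0.592, 0.231] pointing down, gripper open.
Joint ranges: [-3.06, 3.06], [-0.37, 2.12], [-1.25, 1.32], [0.18, 2.47], [-1.1, 4.24], [0.23, 1.98], [-2.94, 2.94]. Speed limits (rad/s): [2.57, 2.57, 3.14, 3.14, 3.14, 3.14, 3.14].

INTERFACE

Orientations are given as a rotation vector (axis times angle).
In Python, from bench import manip gives the robot as it stands.
- The arm moves only by the tool play_rows, never from a script. Its argument "rows" is a list of rows, each a list of 5 numbers: the shift along the tool's x, y, z in mm, then the turn about the tool's y in rad, then the closure, from -1 (fully open) to 1 (shut). A call has 1 to 20 rows; each row is the pose to reach, as a shift and turn from the pose commanded when the call began, along the tool's axes at that moment; what a row does not reach only later rows make up. A row lasts 1/8 s, in which the tool goes at most 62.5 mm and 10.7 degrees, less where a joint would pass 70% of its speed; a pose out of reach is approached as far as the arm can. A call with a gripper value outside its range is refused whole. The fingers move at their own pace and stop on an object; "squeeze" is the grip in N (left out, the last holds). Time passes only in rows, so rows that repeat a pose let the fingers close. It gives the time, the measured TCP pose, the force and the opening at its end, in the units of the state.
- manip.read_state(): the state, without advancing time (a new reading comes with each control period).
- manip.read_camera(name): name is "scene" or "top" or "wrist"; returns (picture, depth): 480x640x3 uint8, blue, green, red; 480x640 float32, m along the optical axis (not along the pixel's ray), 0 where there is no reading.
- manip.camera_params(name): a dict with "fx", "fy", "cx", "cy" (pixels), "k1" (the pictures are not rectified: a ray, as slopes to the right and down, at radius r is drawn at 1 + k1 r^2 times it, then the intrinsics apply), "R" (3x3) and "t" (3): a world point X has camera coordinates R X + t. Camera axes: x right, y down, z forward; pixel columns grow to the right and rows downward; lengths in m; the calibration is good to about 2 mm. A picture is of the moment at which its call begins: read the wrist's pose just before it. camera_params takes no time and is no camera call; for the wrist camera it gives the pose at the moment of the call.
- manip.job_done(): hands the job in, once; it reports no verdict.
The state is a dict: "time": time; "joint_pos": joint angles; "joint_velocities": joint speeds; "tau": joint torques, N m; "tcp_pos": TCP position; "tcp_rot": TCP orientation; "force": force on the tool from outside, world axes, zero at the start; "torque": the same for the moment, N m; "opening": finger opening in m.
Only numpy, scipy, OpenCV 4.12 (cv2) and the standard library are available. Lean on these libraries where they do the work, as an engineer would, in place of code of your own. Each camera call takes 0.05 s, during which the arm holds its last target.

## Working session

There is one attempt and no reset: what is moved stays moved. The work goes in short steps, Python scripts to look and compute and a tool call to move; the robot and the scene stay as the last step left them, time stands still between calls to the robot, and variables do not carry over. Pictures are saved under pics/ and viewed, and the job is handed in when it is done.

Besides the shell and the picture viewer there is one more tool, called as a command line: name --pt "numbers of a row" for each row, then --argument value for the rest. play_rows: Moves the arm, as the interface text tells. Its arguments: {"type":"object","properties":{"rows":{"type":"array"},"squeeze":{"type":"number"}},"required":["rows"]}

```bash
ls; mkdir -p pics
cat > h.py <<'E'
import numpy as np,cv2
from bench import manip
from scipy.spatial.transform import Rotation as Ro
def snap(n,f):
    p=manip.camera_params(n); im,d=manip.read_camera(n)
    cv2.imwrite(f'pics/{f}.png',im); np.savez(f'pics/{f}.npz',d=d,im=im,**{k:np.array(v) for k,v in p.items()})
    return im,d,p
def load(f):
    z=np.load(f'pics/{f}.npz'); return z
def ray(p,u,v):
    a=(u-p['cx'])/p['fx'];b=(v-p['cy'])/p['fy']
    x,y=a,b
    for _ in range(20):
        s=1+p['k1']*(x*x+y*y); x,y=a/s,b/s
    return np.array([x,y,1.])
def w_depth(p,u,v,d):
    return np.array(p['R']).T@(ray(p,u,v)*d-np.array(p['t']))
def w_z(p,u,v,z):
    R=np.array(p['R']);c=-R.T@np.array(p['t']);r=R.T@ray(p,u,v)
    return c+r*(z-c[2])/r[2]
def proj(p,X):
    c=np.array(p['R'])@np.array(X)+np.array(p['t']);x,y=c[0]/c[2],c[1]/c[2];s=1+p['k1']*(x*x+y*y)
    return float(p['fx']*x*s+p['cx']),float(p['fy']*y*s+p['cy'])
E
python3 - <<'E'
from h import *
print(manip.read_state(), manip.tcp_to_grasp)
for n in('scene','top','wrist'):
    im,d,p=snap(n,n+'0');print(n,p)
E
```

```text
pics
{'time': 0.0, 'joint_pos': array([ 1.08121692,  0.62933204,  0.03848078,  1.51837749, -0.02702418,
        0.99628507, -0.02001932]), 'joint_velocities': array([-0.00114427, -0.00066491,  0.00032619, -0.00026777,  0.00019122,
       -0.00012509,  0.00089259]), 'tau': array([ 3.30866433e-04, -5.63388205e+01,  1.22593705e+00, -1.93443131e+01,
        1.08142468e-02,  1.04474032e-02,  6.90849788e-06]), 'tcp_pos': array([ 0.26704086, -0.59192749,  0.23039589]), 'tcp_rot': array([-1.37934158,  0.89286157, -0.8902392 ]), 'force': array([ 0.25266967, -0.41828112,  1.01399603]), 'torque': array([-0.0307325 ,  0.02461013,  0.00658406]), 'opening': 0.08550421485280309} 0.0187
scene {'fx': 480.11952939248215, 'fy': 480.11952939248215, 'cx': 316.7858630705211, 'cy': 236.56736442358965, 'k1': -0.044077634769343815, 'R': array([[-0.489797  ,  0.87162321, -0.01928435],
       [ 0.5114532 ,  0.26935044, -0.81600611],
       [-0.70605561, -0.40954039, -0.57772151]]), 't': array([ 0.20653559, -0.19917772,  1.36460077])}
top {'fx': 531.9373832454393, 'fy': 531.9373832454393, 'cx': 314.1298798270477, 'cy': 240.2386499862191, 'k1': 0.027808149311850917, 'R': array([[-0.02748024, -0.99956084, -0.01108853],
       [-0.98751838,  0.02886682, -0.15483588],
       [ 0.15508798,  0.0066952 , -0.98787798]]), 't': array([0.09460268, 0.56911515, 1.14959626])}
wrist {'fx': 400.772403176668, 'fy': 400.772403176668, 'cx': 326.3100411107082, 'cy': 238.71198484474093, 'k1': -0.01722558188886943, 'R': array([[ 0.41147078, -0.91142014, -0.00226639],
       [-0.87543217, -0.39591305,  0.27725688],
       [-0.2535948 , -0.11209904, -0.96079315]]), 't': array([-0.64844419, -0.03523358,  0.3799521 ])}
```

View pics/scene0.png

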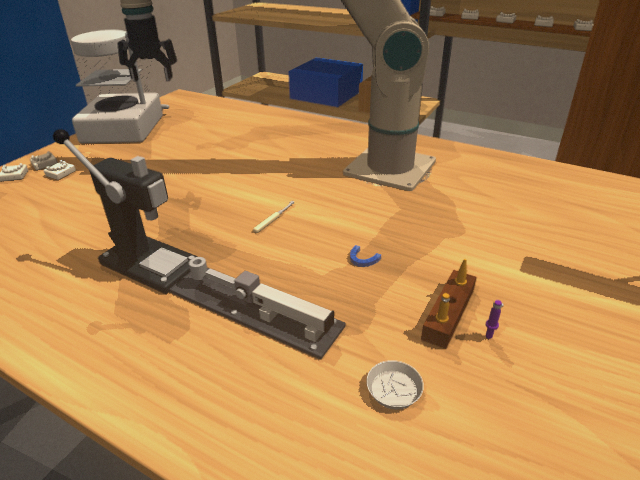

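View pics/top0.png

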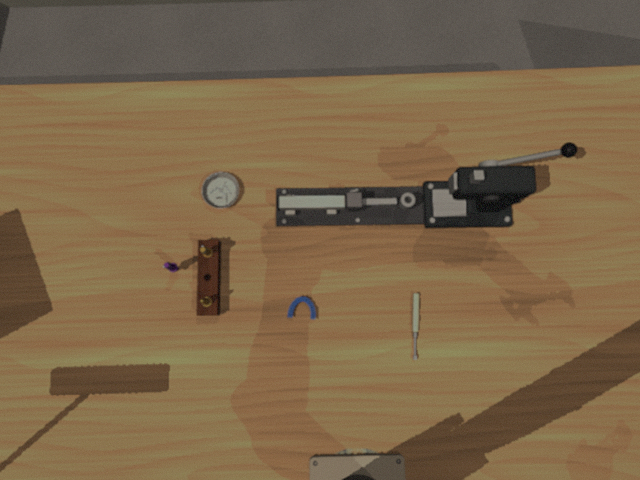

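View pics/wrist0.png

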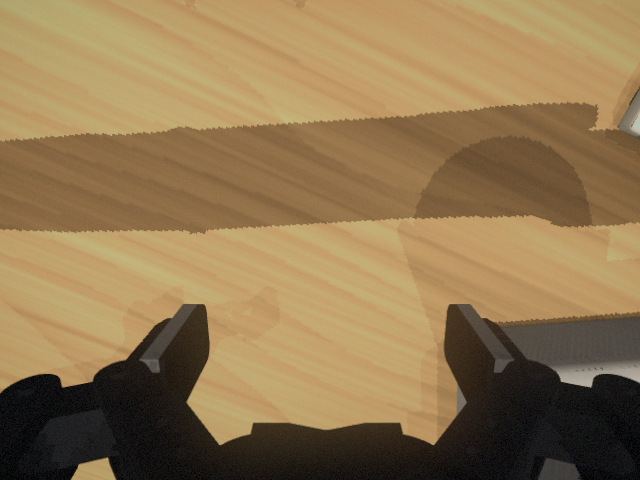

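The scene picture shows the press with its slide (cup at 198,262, head at 246,284). The block has the cylinder-topped mandrel at (444,307), a cone at (462,272), and the purple decoy at (494,318). I'll enlarge these areas next.

Run:
```python
import cv2,numpy as np
a=cv2.imread('pics/scene0.png');b=cv2.imread('pics/top0.png')
cv2.imwrite('pics/c1.png',cv2.resize(a[240:360,400:520],None,fx=5,fy=5,interpolation=2))
cv2.imwrite('pics/c2.png',cv2.resize(b[225:325,155:255],None,fx=6,fy=6,interpolation=2))
cv2.imwrite('pics/c3.png',cv2.resize(b[150:240,270:430],None,fx=5,fy=5,interpolation=2))
```

```text
(no output)
```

View pics/c1.png

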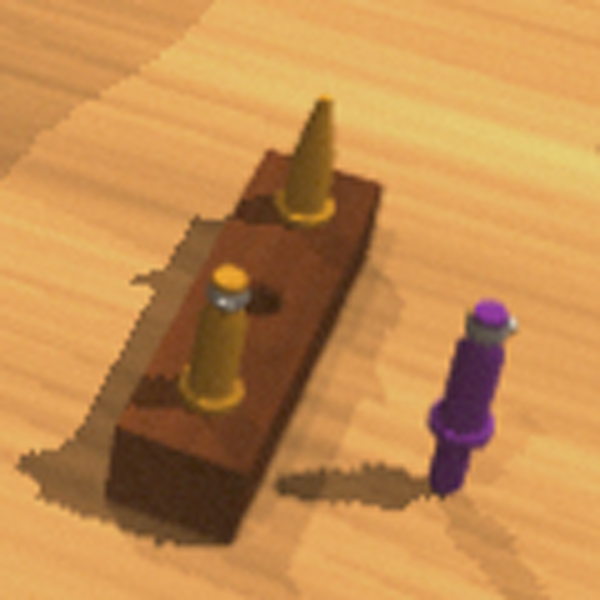

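View pics/c2.png

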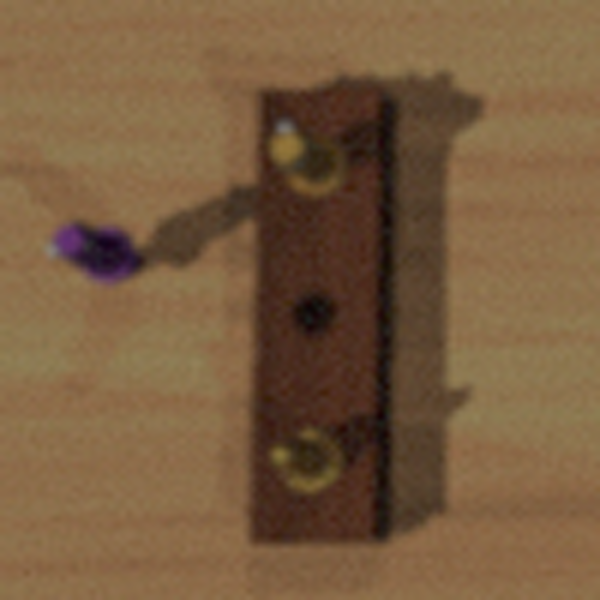

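View pics/c3.png

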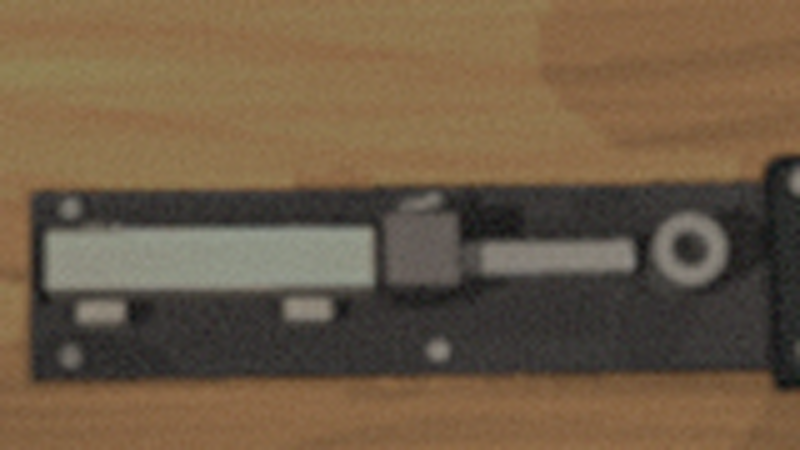

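The crops confirm that the banded mandrel is in the far hole (top-view flange at 207.3,252.2), the plain cone is in the near hole, and the cup rim is at (408,199.8). In the top view the head top is at (354.8,199.6).

Run:
```python
from h import *
t=load('top0');s=load('scene0')
def T(n,u,v,z,q=t): print(n,w_z(q,u,v,z).round(4))
c2=lambda x,y:(155+x/6-.4,225+y/6-.4)
c3=lambda x,y:(270+x/5-.4,150+y/5-.4)
c1=lambda x,y:(400+x/5-.4,240+y/5-.4)
T('band flange',*c2(315,163),.040)
T('hole',*c2(313,313),.036)
T('plain',*c2(308,460),.040)
T('band top',*c2(287,146),.090)
T('cup',*c3(690,249),.065)
for x,y in((387,213),(459,211),(461,284),(388,286)):T('head corner',*c3(x,y),.074)
for x,y in((43,231),(374,226),(375,289),(44,293)):T('sleeve',*c3(x,y),.060)
for x,y in((33,193),(33,378),(763,371)):T('bed',*c3(x,y),.010)
T('s band top',*c1(230,273),.090,s)
T('s flange',*c1(212,396),.040,s)
# depth around cup
for u,v in((408,192),(415,200),(401,200),(355,200),(207,246)):
    print(u,v,t['d'][v,u],w_depth(t,u,v,t['d'][v,u]).round(4))
print('R',Ro.from_rotvec(manip.read_state()['tcp_rot']).as_matrix().round(3))
```

```text
band flange [0.5531 0.3199 0.04  ]
hole [0.4972 0.3212 0.036 ]
plain [0.4425 0.322  0.04  ]
band top [0.5525 0.3194 0.09  ]
cup [ 0.6544 -0.1323  0.065 ]
head corner [0.6727 0.0024 0.074 ]
head corner [ 0.6727 -0.0296  0.074 ]
head corner [ 0.6396 -0.0291  0.074 ]
head corner [0.6396 0.0031 0.074 ]
sleeve [0.6726 0.1563 0.06  ]
sleeve [0.6704 0.0076 0.06  ]
sleeve [0.6415 0.0082 0.06  ]
sleeve [0.6441 0.1563 0.06  ]
bed [0.7033 0.1643 0.01  ]
bed [0.615  0.1658 0.01  ]
bed [ 0.6082 -0.1725  0.01  ]
s band top [0.5513 0.3197 0.09  ]
s flange [0.5578 0.3225 0.04  ]
408 192 1.2442861 [ 0.6846 -0.1437  0.0106]
415 200 1.1913409 [ 0.6538 -0.1497  0.0594]
401 200 1.1875719 [ 0.6538 -0.1179  0.0634]
355 200 1.1724097 [ 0.6532 -0.0143  0.0794]
207 246 1.2033478 [0.5667 0.3208 0.0367]
R [[ 0.411 -0.001  0.912]
 [-0.912  0.001  0.411]
 [-0.001 -1.    -0.   ]]
```

```bash
cat >> h.py <<'E'
def rel(x,y,z,yaw=None):
    s=manip.read_state();R=Ro.from_rotvec(s['tcp_rot']).as_matrix()
    d=R.T@(np.array([x,y,z])-s['tcp_pos'])*1000
    th=0
    if yaw is not None:
        tx=np.array([np.cos(yaw),np.sin(yaw),0]);th=np.arctan2(-tx@R[:,2],tx@R[:,0])
    print('t',s['time'],'rel',d.round(1),'turn',round(float(th),4));return d,th
E
python3 - <<'E'
from h import *
z=load('wrist0');c=-z['R'].T@z['t'];s=manip.read_state();R=Ro.from_rotvec(s['tcp_rot']).as_matrix()
print('cam in tool',R.T@(c-s['tcp_pos']), 'fwd in tool',R.T@z['R'][2])
rel(.50,-.0,.25,0); rel(.553,.25,.25,0)
E
```

```text
cam in tool [-0.00047045 -0.14276122  0.0716411 ] fwd in tool [-7.07064564e-04  9.60798495e-01 -2.77246736e-01]
t 0.15 rel [-444.   -18.8  455.7] turn -1.147
t 0.15 rel [-650.   -18.5  606.9] turn -1.147
```

Run:
```python
from h import *
rel(.62,-.09,.28,0)
```

```text
t 0.15 rel [-312.6  -49.   528.1] turn -1.147
```

play_rows --pt "-374 -55 392 -1.147 0" --pt "-374 -55 392 -1.147 0" --pt "-374 -55 392 -1.147 0" --pt "-374 -55 392 -1.147 0" --pt "-374 -55 392 -1.147 0" --pt "-374 -55 392 -1.147 0" --pt "-374 -55 392 -1.147 0" --pt "-374 -55 392 -1.147 0" --pt "-374 -55 392 -1.147 0" --pt "-374 -55 392 -1.147 0" --pt "-313 -49 528 -1.147 0" --pt "-313 -49 528 -1.147 0" --pt "-313 -49 528 -1.147 0" --pt "-313 -49 528 -1.147 0" --pt "-313 -49 528 -1.147 0"

```text
time: 2.02
tcp_pos: [0.6184, -0.0911, 0.2799]
tcp_rot: [-1.571, 0.003, 0.001]
force: [0.3, 0.3, 0.1]
opening: 0.0427
```

Run:
```python
from h import *
s=manip.read_state();print(s['time'],s['tcp_pos'],s['joint_pos'],s['opening'],s['force'])
snap('wrist','w1')
```

```text
2.025 [ 0.61840219 -0.09114738  0.27987194] [ 0.310933    0.56441639 -0.34731982  1.52091435  0.20705311  1.09470031
 -0.08337331] 0.0427008302054266 [0.25132769 0.25195782 0.09473538]
```

View pics/w1.png

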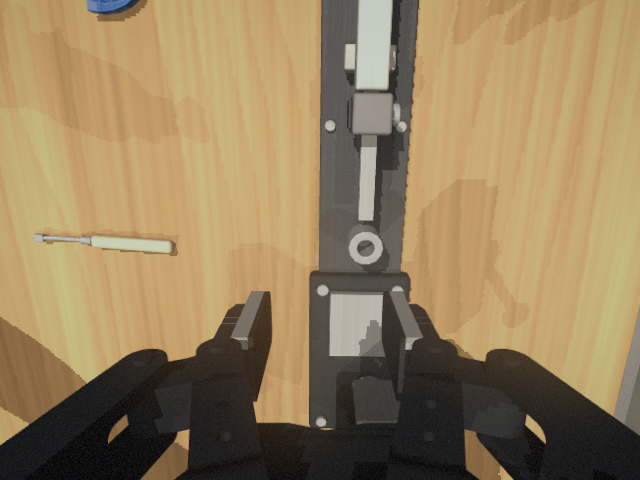

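The wrist view shows the cup rim at about (366,248), the head top at (353-393, 93-135), the button at about (397,115) and the bar running up the picture. I'll enlarge it.

Run:
```python
import cv2
a=cv2.imread('pics/w1.png')
cv2.imwrite('pics/c4.png',cv2.resize(a[0:150,310:430],None,fx=5,fy=4,interpolation=2))
cv2.imwrite('pics/c5.png',cv2.resize(a[215:285,320:420],None,fx=8,fy=8,interpolation=2))
```

```text
(no output)
```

View pics/c4.png

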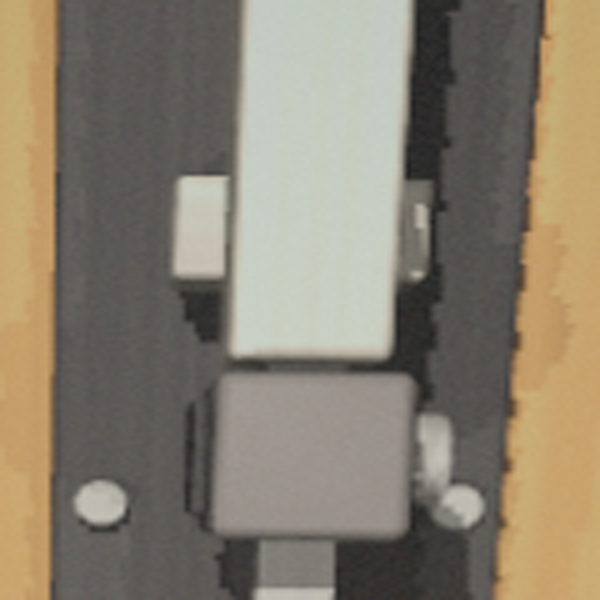

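View pics/c5.png

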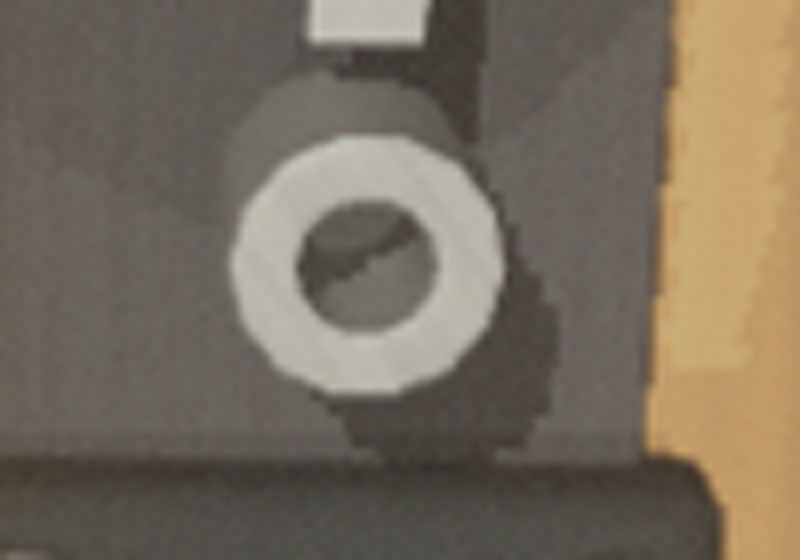

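Run:
```python
from h import *
w=load('w1')
c4=lambda x,y:(310+(x+.5)/5-.5,0+(y+.5)/4-.5)
c5=lambda x,y:(320+(x+.5)/8-.5,215+(y+.5)/8-.5)
T=lambda n,p,z:print(n,w_z(w,*p,z).round(4))
T('rim',c5(367,265),.065);T('bore',c5(368,266),.065)
T('rimL',c5(232,265),.065);T('rimR',c5(503,265),.065)
for x,y in((218,374),(413,374),(409,536),(212,536)):T('head',c4(x,y),.074)
for x,y in((228,357),(392,357),(412,0),(243,0)):T('sl',c4(x,y),.060)
for x,y in((440,415),(440,500)):T('btn',c4(x,y),.052)
T('bed',c4(55,300),.01);T('bed',c4(511,400),.01)
rel(.553,.25,.25,0)
```

```text
rim [ 0.6554 -0.1318  0.065 ]
bore [ 0.6555 -0.1319  0.065 ]
rimL [ 0.6396 -0.1318  0.065 ]
rimR [ 0.6713 -0.1318  0.065 ]
head [0.6411 0.004  0.074 ]
head [0.6731 0.004  0.074 ]
head [ 0.6738 -0.0283  0.074 ]
head [ 0.6406 -0.0283  0.074 ]
sl [0.6436 0.0084 0.06  ]
sl [0.6715 0.0084 0.06  ]
sl [0.6721 0.0765 0.06  ]
sl [0.6448 0.0765 0.06  ]
btn [ 0.6816 -0.003   0.052 ]
btn [ 0.6824 -0.021   0.052 ]
bed [0.6134 0.0252 0.01  ]
bed [0.7023 0.0024 0.01  ]
t 2.075 rel [-65.8  30.1 341. ] turn -0.0011
```

play_rows --pt "-66 30 331 0 0" --pt "-66 30 331 0 0" --pt "-66 30 331 0 0" --pt "-66 30 331 0 0" --pt "-66 30 331 0 0" --pt "-66 30 331 0 0" --pt "-66 30 331 0 0" --pt "-66 30 331 0 0"

```text
time: 3.08
tcp_pos: [0.5543, 0.2385, 0.2506]
tcp_rot: [-1.573, 0.001, -0.002]
force: [0.8, -1.3, -0.0]
opening: 0.0426
```

Run:
```python
from h import *
s=manip.read_state();print(s['time'],s['tcp_pos'],s['joint_pos'])
im,_,_=snap('wrist','w2')
cv2.imwrite('pics/w2c.png',cv2.resize(im[60:260,200:460],None,fx=3,fy=3,interpolation=2))
```

```text
3.075 [0.55426456 0.23851842 0.2506458 ] [-0.22739241  0.55968586 -0.36180055  1.6230721   0.2274023   1.00081595
 -0.66419958]
```

View pics/w2.png

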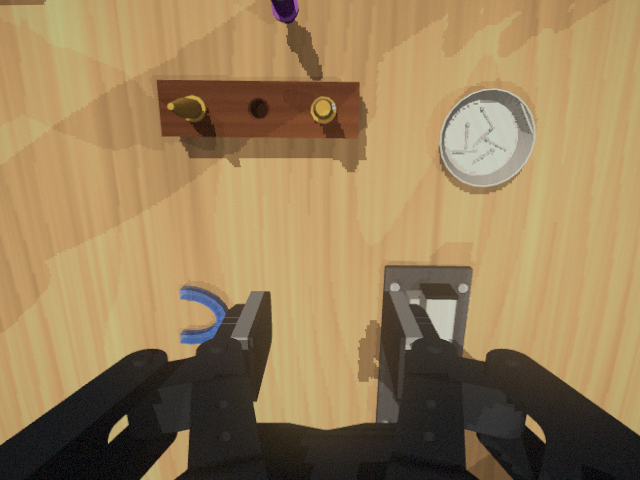

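View pics/w2c.png

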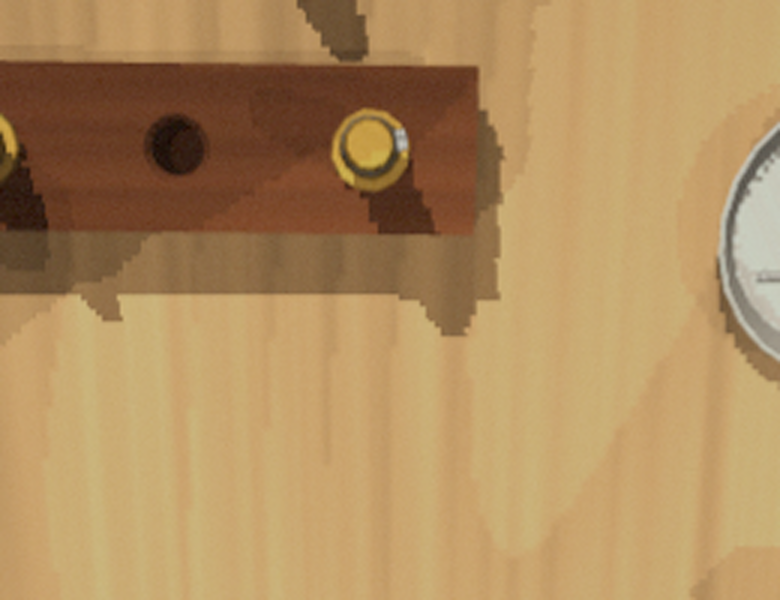

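The wrist view shows the mandrel top at crop (369,146), concentric with its flange at (370,150). The plain cone is to the left.

Run:
```python
from h import *
w=load('w2')
c=lambda x,y:(200+(x+.5)/3-.5,60+(y+.5)/3-.5)
print(w_z(w,*c(369,146),.090),w_z(w,*c(370,150.5),.040),w_z(w,*c(175,146),.036))
rel(.553,.320,.120,0);rel(.553,.320,.046,0)
```

```text
[0.55284641 0.31998132 0.09      ] [0.55272256 0.32041102 0.04      ] [0.49743391 0.32190326 0.036     ]
t 3.125 rel [ -1.9 130.5  82. ] turn -0.0031
t 3.125 rel [ -2.  204.5  82.2] turn -0.0031
```

play_rows --pt "-1 60 80 0 0" --pt "-1 60 80 0 0" --pt "-1 130 81 0 0" --pt "-1 130 81 0 0" --pt "-1 130 81 0 0"

```text
time: 3.75
tcp_pos: [0.5541, 0.3204, 0.1211]
tcp_rot: [-1.571, 0.002, -0.003]
force: [0.2, 0.7, 0.8]
opening: 0.043
```

Run:
```python
from h import *
rel(.5528,.320,.046,0)
im,_,_=snap('wrist','w3')
```

```text
t 3.75 rel [-1.4 75.1 -0.4] turn -0.0026
```

View pics/w3.png

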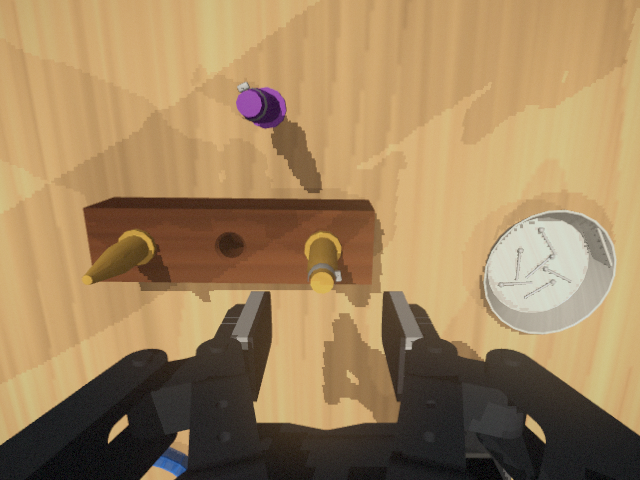

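The mandrel (322,283) is between the fingers, whose inner faces are at about 262 and 392, and the dish is clear of them. I'll descend and grip.

play_rows --pt "-1 40 0 0 0" --pt "-1 75 0 0 0" --pt "-1 75 0 0 0" --pt "-1 75 0 0 0" --pt "-1 75 0 0 1" --pt "-1 75 0 0 1" --pt "-1 75 0 0 1" --pt "-1 75 0 0 1" --pt "-1 75 0 0 1" --pt "-1 75 0 0 1" --squeeze 40

```text
time: 5.05
tcp_pos: [0.553, 0.3226, 0.0474]
tcp_rot: [-1.569, -0.002, -0.002]
force: [-0.4, -1.2, 7.3]
opening: 0.0148
```

Run:
```python
from h import *
s=manip.read_state();print(s['force'],s['torque'])
im,_,_=snap('wrist','w4');im,_,_=snap('scene','s4')
cv2.imwrite('pics/s4c.png',cv2.resize(im[200:380,360:540],None,fx=3.3,fy=3.3,interpolation=2))
```

```text
[-0.35826969 -1.24969358  7.34468121] [-0.12130531  0.18566169  0.02589001]
```

View pics/w4.png

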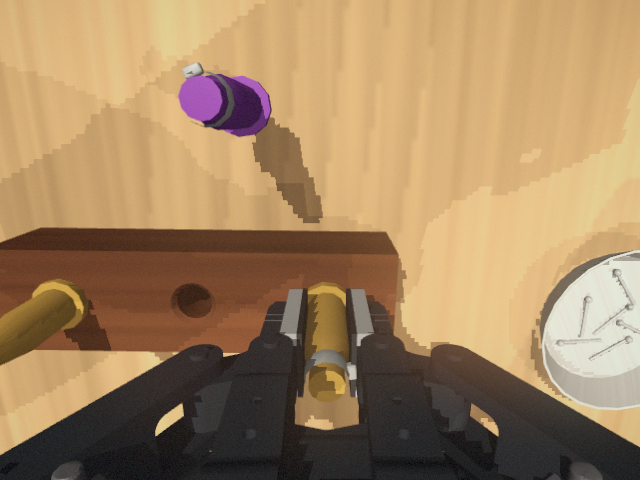

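View pics/s4c.png

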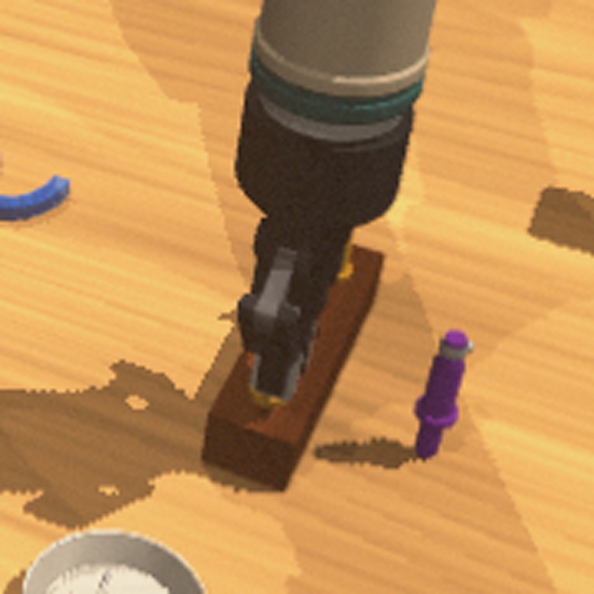

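The grip holds the straight body with the jaws just over the flange and the mandrel upright. I'll lift straight up.

play_rows --pt "0 -10 0 0 1" --pt "0 -40 0 0 1" --pt "0 -100 0 0 1" --pt "0 -100 0 0 1" --pt "0 -100 0 0 1" --pt "0 -100 0 0 1"

```text
time: 5.9
tcp_pos: [0.551, 0.3211, 0.1439]
tcp_rot: [-1.573, 0.002, 0.002]
force: [-0.3, 0.8, -1.3]
opening: 0.0149
```

Run:
```python
from h import *
s=manip.read_state();print(s['time'],s['force'],s['torque'],s['tcp_pos'],s['tcp_rot'])
im,_,_=snap('wrist','w5');i2,_,_=snap('scene','s5')
cv2.imwrite('pics/s5c.png',cv2.resize(i2[150:330,360:540],None,fx=3.3,fy=3.3,interpolation=2))
cv2.imwrite('pics/w5c.png',cv2.resize(im[260:420,240:420],None,fx=4,fy=3.7,interpolation=2))
rel(.655,-.132,.20,-.012)
```

```text
5.9 [-0.27683427  0.75751641 -1.31445166] [ 0.00978816  0.0153786  -0.00709148] [0.55099605 0.32107498 0.143916  ] [-1.57256212  0.00191606  0.00184109]
t 6.0 rel [ 103.7  -55.7 -453.4] turn 0.012
```

View pics/w5c.png

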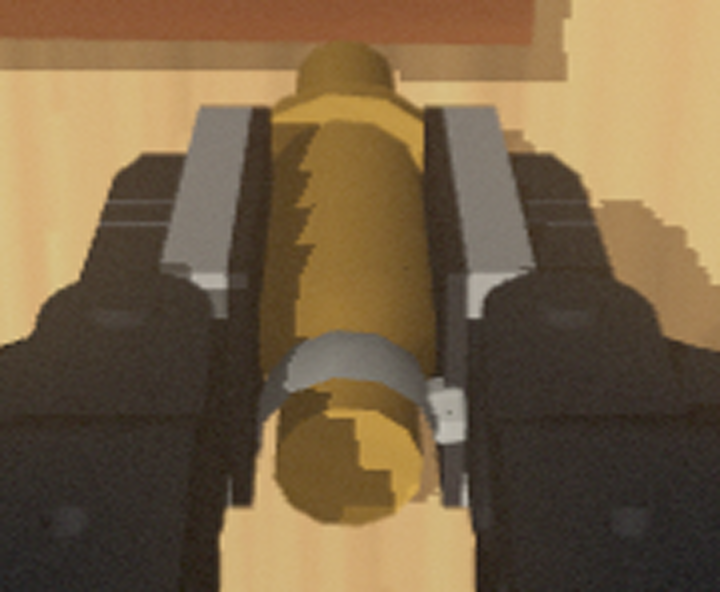

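View pics/s5c.png

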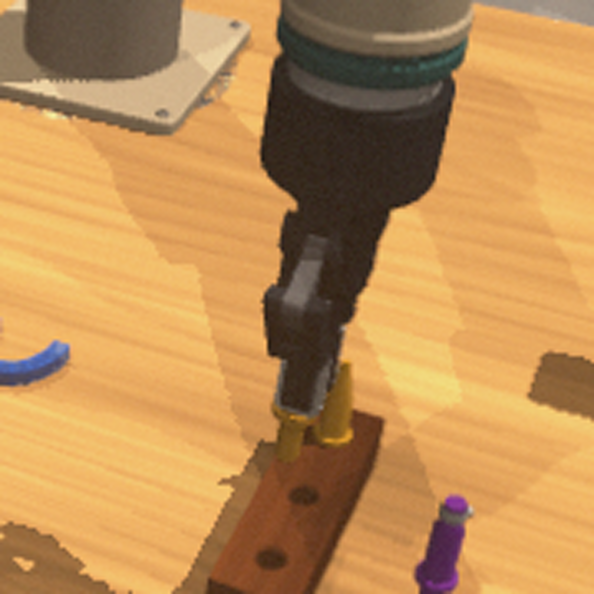

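Run:
```python
from h import *
w=load('w5');tcp=np.array([0.55099605,0.32107498,0.143916])
R=Ro.from_rotvec([-1.57256212,0.00191606,0.00184109]).as_matrix()
c=lambda x,y:(240+(x+.5)/4-.5,260+(y+.5)/3.7-.5)
P=w_z(w,*c(351,466),tcp[2]+.0426);print('top in tool',R.T@(P-tcp))
L=w_z(w,*c(297,75),tcp[2]-.030);Q=w_z(w,*c(394,75),tcp[2]-.030);print('stem',R.T@((L+Q)/2-tcp),np.linalg.norm(L-Q))
# predicted foot far edge for candidate dy
for dz in(-.002,-.001,0,.001,.002):
  for off in(0,):
    # vertical axis through (0,dz) in tool
    def pr(y,r,zz,ang): 
        X=tcp+R@np.array([r*np.cos(ang),y,dz+r*np.sin(ang)]);u,v=proj(w,X);return ((u-240)*4,(v-260)*3.7)
    print(dz,'foot far',np.round(pr(.0414,.005,0,np.pi/2),1),'chamf',np.round(pr(.0404,.006,0,np.pi/2),1),'flange far',np.round(pr(.0074,.011,0,np.pi/2),1),'top ctr',np.round(pr(-.0426,0,0,0),1),'top near',np.round(pr(-.0426,.0055,0,-np.pi/2),1))
```

```text
top in tool [ 0.00123351 -0.04259929 -0.00217861]
stem [0.00077002 0.02999533 0.00167622] 0.011219147998330901
-0.002 foot far [337.8  31.9] chamf [337.7  27.4] flange far [336.2  88.9] top ctr [332.6 462.7] top near [332.7 521.6]
-0.001 foot far [337.8  24.8] chamf [337.7  20.2] flange far [336.2  80.3] top ctr [332.6 451.8] top near [332.7 511. ]
0 foot far [337.8  17.6] chamf [337.7  13. ] flange far [336.2  71.8] top ctr [332.5 440.9] top near [332.7 500.4]
0.001 foot far [337.8  10.5] chamf [337.7   5.8] flange far [336.1  63.2] top ctr [332.5 429.9] top near [332.7 489.7]
0.002 foot far [337.7   3.3] chamf [337.7  -1.4] flange far [336.1  54.5] top ctr [332.5 418.9] top near [332.6 478.9]
```

play_rows --pt "52 -26 -225 0 1" --pt "52 -26 -225 0 1" --pt "52 -26 -225 0 1" --pt "104 -26 -450 0 1" --pt "104 -26 -450 0 1" --pt "104 -26 -450 0 1" --pt "104 -26 -450 0 1" --pt "104 -26 -450 0 1" --pt "104 -26 -450 0 1" --pt "104 -26 -450 0 1"

```text
time: 7.25
tcp_pos: [0.6555, -0.1259, 0.1706]
tcp_rot: [-1.569, -0.0, 0.002]
force: [-1.1, 0.9, -1.6]
opening: 0.0149
```

Run:
```python
from h import *
s=manip.read_state();print(s['force'],s['tcp_pos'],s['tcp_rot'],s['opening'])
rel(.6545,-.1294,.118,0)
```

```text
[-1.12341944  0.9479813  -1.63578412] [ 0.65545528 -0.12590553  0.17062562] [-1.56879047e+00 -3.71922565e-04  2.46554008e-03] 0.014939176330865745
t 7.25 rel [-0.9 52.6 -3.6] turn 0.0018
```

play_rows --pt "-1 30 -3 0 1" --pt "-1 52 -3 0 1" --pt "-1 52 -3 0 1" --pt "-1 52 -3 0 1"

```text
time: 7.75
tcp_pos: [0.6556, -0.1294, 0.1202]
tcp_rot: [-1.57, -0.003, 0.001]
force: [0.2, -0.0, -1.1]
opening: 0.0144
```

Run:
```python
from h import *
s=manip.read_state();print(s['force'],s['tcp_pos'],s['tcp_rot'])
im,_,_=snap('wrist','w6');i2,_,_=snap('scene','s6');i3,_,_=snap('top','t6')
cv2.imwrite('pics/w6c.png',cv2.resize(im[180:420,230:430],None,fx=3.6,fy=2.5,interpolation=2))
cv2.imwrite('pics/s6c.png',cv2.resize(i2[180:320,120:300],None,fx=4.2,fy=4.2,interpolation=2))
```

```text
[ 0.2020476  -0.03540019 -1.05177437] [ 0.65562029 -0.12943711  0.12024719] [-1.57019013e+00 -2.58180607e-03  5.49054998e-04]
```

View pics/w6c.png

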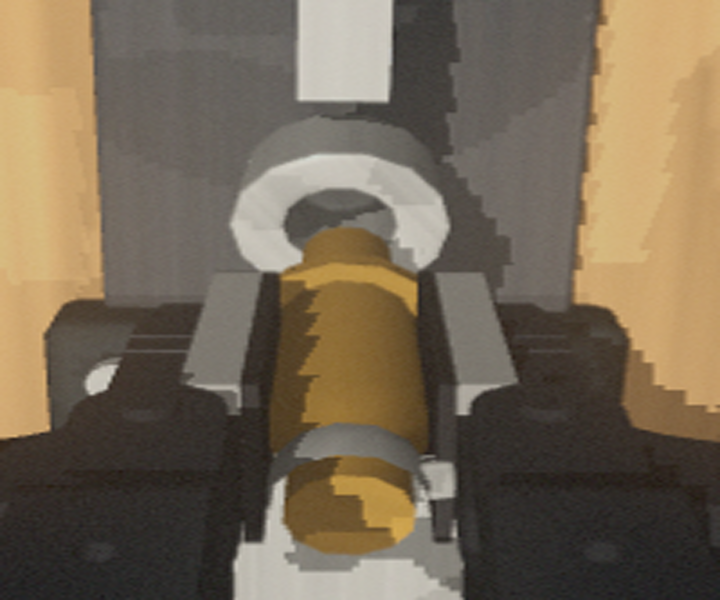

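View pics/s6c.png

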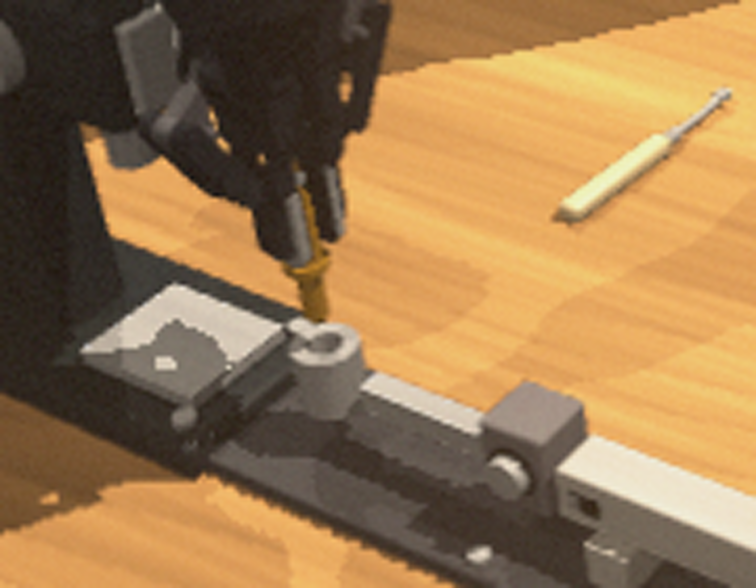

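```bash
python3 - <<'E'
from h import *
w=load('w6');q=load('s6');tcp=np.array([.65562,-.12944,.12025])
c=lambda x,y:(230+(x+.5)/3.6-.5,180+(y+.5)/2.5-.5)
d=lambda x,y:(120+(x+.5)/4.2-.5,180+(y+.5)/4.2-.5)
print('rim far',w_z(w,*c(340,152),.065),'bore far',w_z(w,*c(341,187),.065),'rim L/R',w_z(w,*c(231,222),.065),w_z(w,*c(449,222),.065))
print('foot far',w_z(w,*c(346,229),.0788),w_z(w,*c(346,229),.0798))
# predicted scene
i=lambda X:tuple(((np.array(proj(q,X))-[120,180])*4.2).round(1))
print('scene bore pred',i([.6548,-.132,.065]))
for y in(-.130,-.132,-.134):print(y,'foot ctr pred',i([.6556,y,.0788]),'flange',i([.6556,y,.1088]))
E
python3 - <<'E'
import cv2
a=cv2.imread('pics/s6.png');cv2.imwrite('pics/s6d.png',cv2.resize(a[215:285,170:230],None,fx=10,fy=8.5,interpolation=2))
a=cv2.imread('pics/w6.png');cv2.imwrite('pics/w6d.png',cv2.resize(a[225:300,280:370],None,fx=8,fy=8,interpolation=2))
E
```

```text
rim far [ 0.65547805 -0.11615964  0.065     ] bore far [ 0.6556278  -0.12374938  0.065     ] rim L/R [ 0.63956981 -0.13152633  0.065     ] [ 0.67140978 -0.13146998  0.065     ]
foot far [ 0.65635905 -0.12785268  0.0788    ] [ 0.65635843 -0.12747507  0.0798    ]
scene bore pred (np.float64(322.1), np.float64(340.7))
-0.13 foot ctr pred (np.float64(319.3), np.float64(319.0)) flange (np.float64(308.2), np.float64(265.4))
-0.132 foot ctr pred (np.float64(315.9), np.float64(317.7)) flange (np.float64(304.7), np.float64(264.1))
-0.134 foot ctr pred (np.float64(312.5), np.float64(316.4)) flange (np.float64(301.3), np.float64(262.9))
```

View pics/s6d.png

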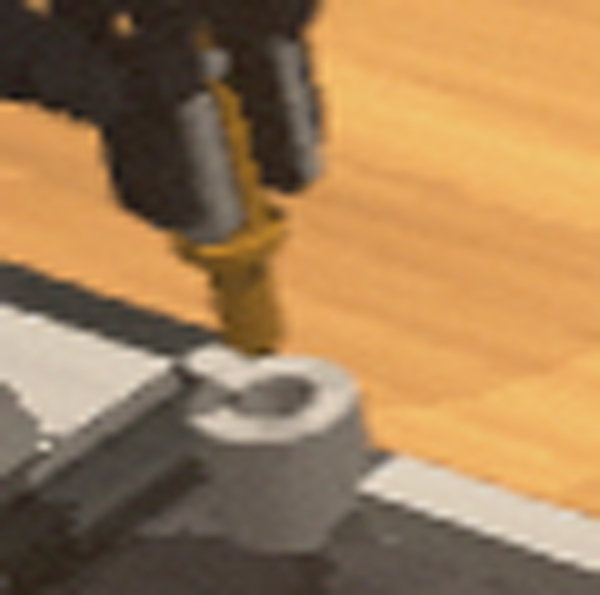

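View pics/w6d.png

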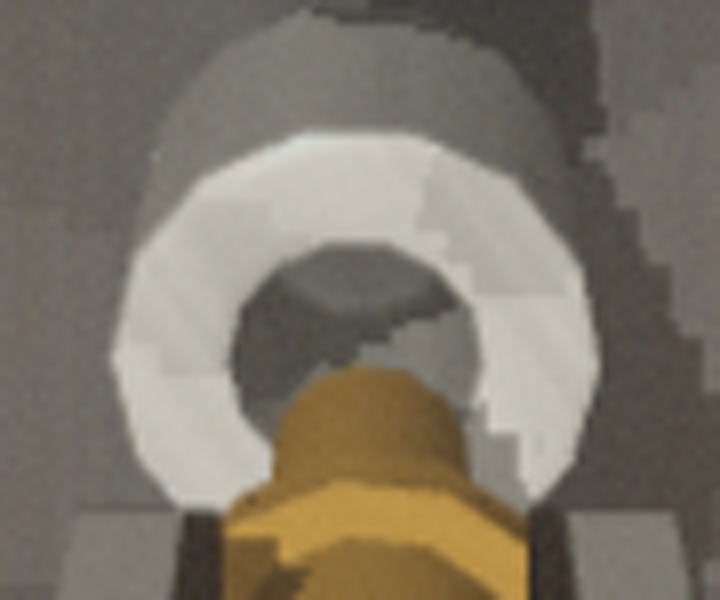

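The foot of the stem sits roughly over the bore. Relative to the bore it's about 0.8 mm to the +x side and about 1 mm to the -y side. I'll correct that and lower it a little into the mouth.

play_rows --pt "-1 0 1 0 1" --pt "-1 5 1 0 1" --pt "-1 10 1 0 1" --pt "-1 13 1 0 1" --pt "-1 16 1 0 1" --pt "-1 19 1 0 1" --pt "-1 19 1 0 1"

```text
time: 8.78
tcp_pos: [0.6537, -0.13, 0.1]
tcp_rot: [-1.571, 0.0, 0.0]
force: [0.7, -0.5, -0.9]
opening: 0.0146
```

Run:
```python
from h import *
s=manip.read_state();print(s['force'],s['torque'],s['tcp_pos'],s['tcp_rot'])
im,_,_=snap('wrist','w7')
cv2.imwrite('pics/w7d.png',cv2.resize(im[210:300,270:380],None,fx=6,fy=6,interpolation=2))
```

```text
[ 0.68615505 -0.488048   -0.92736319] [ 0.03422674 -0.05823806 -0.07340233] [ 0.6537177  -0.13003905  0.09999629] [-1.57070895e+00  3.88777964e-04  4.33953667e-04]
```

View pics/w7d.png

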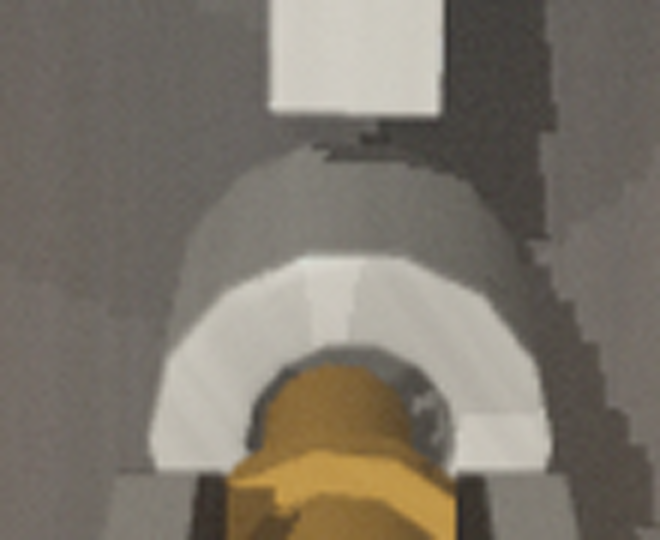

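The foot is 6 mm into the bore, without any force, and about 1 mm to the left of centre. I'll shift +1 mm in x and lower it to just above the seat.

play_rows --pt "1 0 0 0 1" --pt "1 4 0 0 1" --pt "1 8 0 0 1" --pt "1 12 0 0 1" --pt "1 16 0 0 1" --pt "1 20 0 0 1" --pt "1 22 0 0 1" --pt "1 22 0 0 1" --pt "1 22 0 0 1"

```text
time: 9.95
tcp_pos: [0.6551, -0.1301, 0.0785]
tcp_rot: [-1.571, -0.0, -0.0]
force: [0.5, 0.5, -1.4]
opening: 0.0143
```

Run:
```python
from h import *
s=manip.read_state();print(s['force'],s['torque'],s['tcp_pos'],s['tcp_rot'])
im,_,_=snap('wrist','w8')
cv2.imwrite('pics/w8d.png',cv2.resize(im[210:420,230:430],None,fx=3.6,fy=2.7,interpolation=2))
im,_,_=snap('scene','s8')
cv2.imwrite('pics/s8d.png',cv2.resize(im[215:285,170:230],None,fx=10,fy=8.5,interpolation=2))
```

```text
[ 0.49328295  0.53307762 -1.37578322] [ 0.03219717 -0.01332688 -0.02006711] [ 0.65507022 -0.13008748  0.07847548] [-1.57082325e+00 -2.64475904e-04 -2.98125808e-04]
```

View pics/w8d.png

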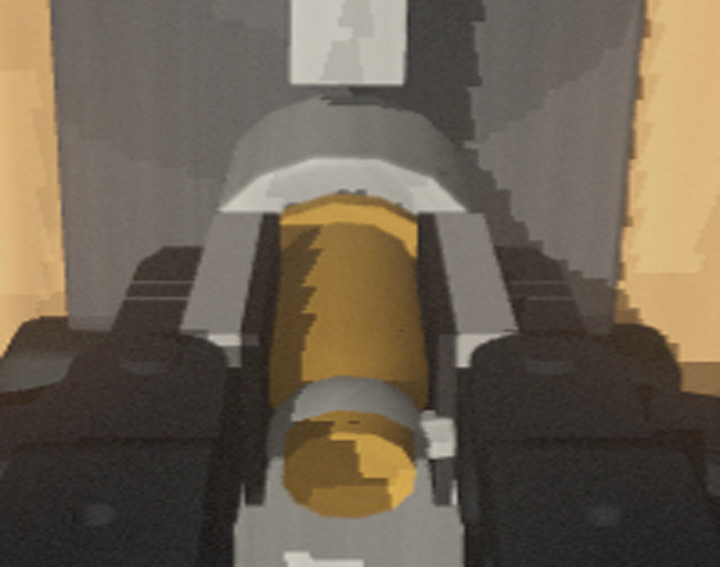

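View pics/s8d.png

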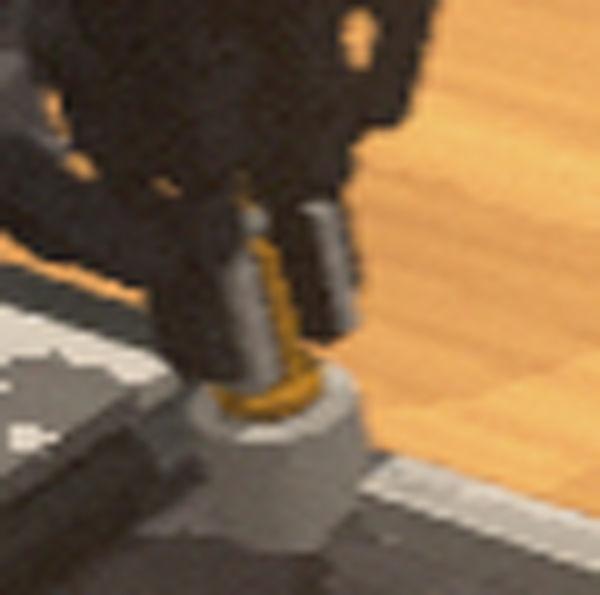

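The stem is in the cup and the flange is about 2 mm above the rim. I'll lower the last bit, release and rise.

play_rows --pt "0 1 0 0 1" --pt "0 2 0 0 1" --pt "0 2 0 0 1" --pt "0 2 0 0 0" --pt "0 2 0 0 0" --pt "0 2 0 0 0" --pt "0 2 0 0 0" --pt "0 -30 0 0 0" --pt "0 -80 0 0 0" --pt "0 -80 0 0 0" --pt "0 -80 60 0 0" --pt "0 -80 60 0 0"

```text
time: 11.55
tcp_pos: [0.6546, -0.0621, 0.1581]
tcp_rot: [-1.565, -0.006, 0.007]
force: [-0.1, 0.2, 0.3]
opening: 0.0424
```

Run:
```python
from h import *
s=manip.read_state();print(s['force'],s['tcp_pos'])
im,_,_=snap('wrist','w9')
i2,_,_=snap('scene','s9')
cv2.imwrite('pics/s9d.png',cv2.resize(i2[205:285,170:280],None,fx=7,fy=7,interpolation=2))
```

```text
[-0.06589976  0.215895    0.3271245 ] [ 0.65459894 -0.06211446  0.15810261]
```

View pics/w9.png

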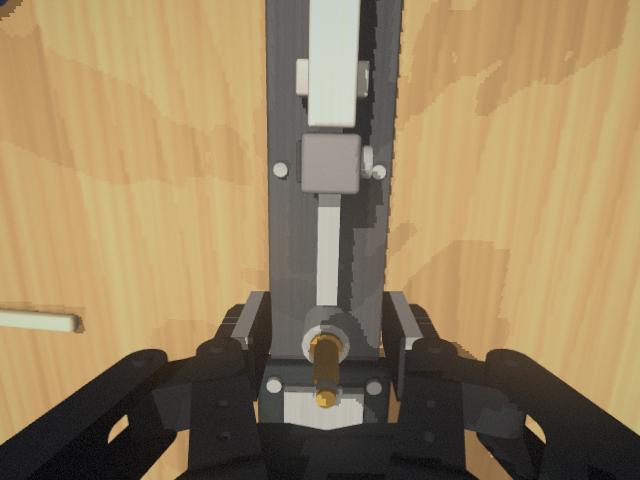

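View pics/s9d.png

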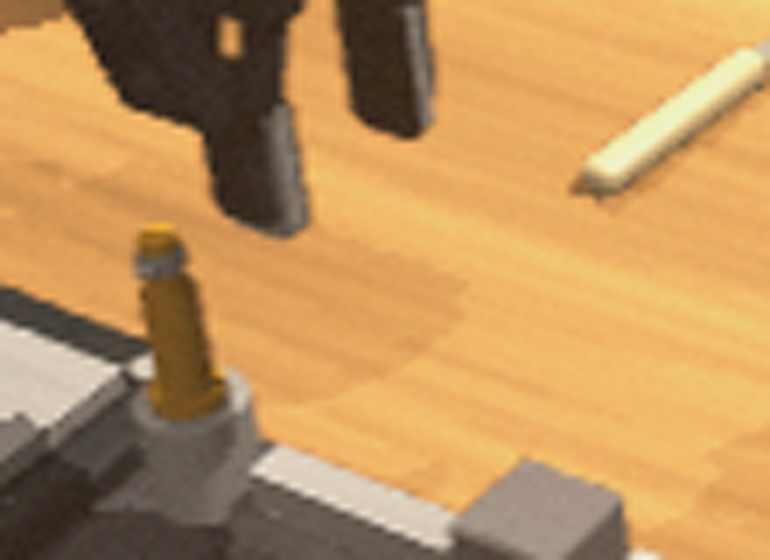

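The mandrel is seated upright with its flange on the rim (scene crop 160,232 down to 195,410). The head is at (302-360, 133-193) in the wrist view. I'll check the numbers and plan the head grip.

Run:
```python
from h import *
s=load('s9');c=lambda x,y:(170+(x+.5)/7-.5,205+(y+.5)/7-.5)
print('top scene',w_z(s,*c(160,234),.119))
w=load('w9')
print('top wrist',w_z(w,326,399,.119),'head',[w_z(w,u,v,.074).round(4) for u,v in((302,135),(360,135),(361,193),(302,194))])
rel(.656,-.0127,.13,-.0134);rel(.656,-.0127,.03,-.0134)
```

```text
top scene [ 0.65381225 -0.13162743  0.119     ]
top wrist [ 0.65599453 -0.13208906  0.119     ] head [array([0.6416, 0.0034, 0.074 ]), array([0.6735, 0.0037, 0.074 ]), array([ 0.675 , -0.0284,  0.074 ]), array([ 0.6413, -0.0293,  0.074 ])]
t 11.65 rel [ 1.7 27.6 56.2] turn 0.0158
t 11.65 rel [  1.9 127.6  56.2] turn 0.0158
```

play_rows --pt "1 10 57 0.013 -1" --pt "1 28 57 0.013 -1" --pt "1 28 57 0.013 -1" --pt "1 28 57 0.013 -1" --pt "1 28 57 0.013 -1"

```text
time: 12.28
tcp_pos: [0.6564, -0.0147, 0.1309]
tcp_rot: [-1.571, 0.011, -0.013]
force: [0.6, 0.2, 0.1]
opening: 0.0855
```

Run:
```python
from h import *
print(manip.read_state()['opening'],manip.read_state()['tcp_pos'])
rel(.656,-.0127,.03,-.0134)
snap('wrist','w10')
```

```text
0.08550177179867925 [ 0.65639927 -0.01470412  0.13087838]
t 12.275 rel [ -0.5 100.9   2.1] turn -0.0017
```

View pics/w10.png

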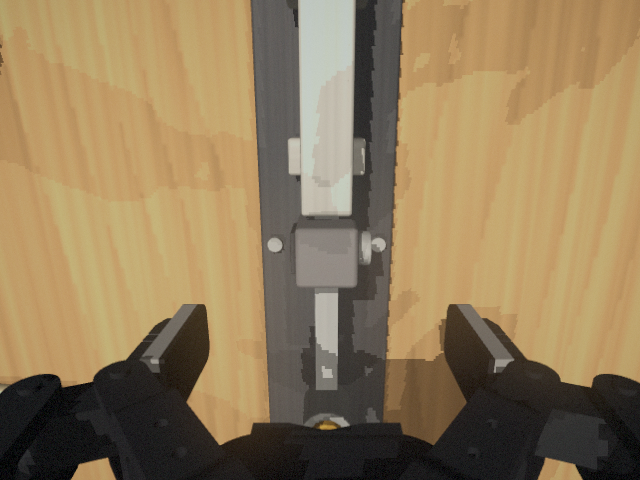

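The head is centred between the open fingers. I'll descend and squeeze.

play_rows --pt "0 50 2 0 -1" --pt "0 95 2 0 -1" --pt "0 101 2 0 -1" --pt "0 101 2 0 -1" --pt "0 101 2 0 -0.3" --pt "0 101 2 0 -0.3" --pt "0 101 2 0 -0.3" --squeeze 50

```text
time: 13.2
tcp_pos: [0.6565, -0.0112, 0.0304]
tcp_rot: [-1.571, 0.009, -0.012]
force: [-0.7, -0.7, -0.9]
opening: 0.0556
```

Run:
```python
from h import *
s=manip.read_state();print(s['force'],s['opening']);rel(.656,-.0127,.03,-.0134)
snap('wrist','w11')
```

```text
[-0.70587271 -0.72528321 -0.92625949] 0.055582126198584623
t 13.2 rel [-0.5  0.4 -1.5] turn 0.0002
```

View pics/w11.png

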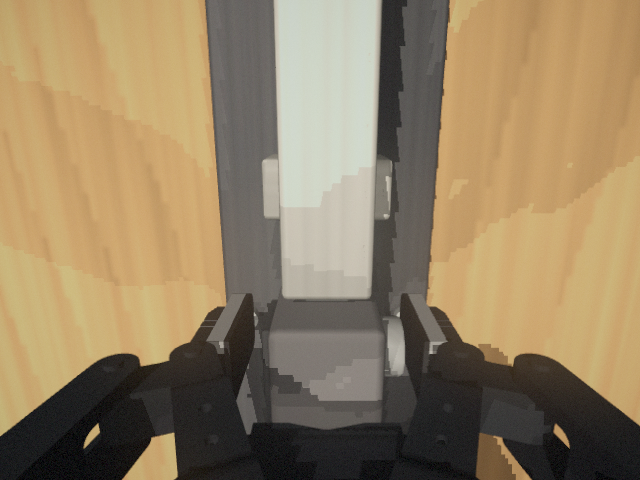

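The fingers straddle the pad and the button evenly. Now I'll close.

play_rows --pt "0 0 -1 0 1" --pt "0 0 -1 0 1" --pt "0 0 -1 0 1" --pt "0 0 -1 0 1" --pt "0 0 -1 0 1" --pt "0 0 -1 0 1"

```text
time: 14.0
tcp_pos: [0.6556, -0.0113, 0.0308]
tcp_rot: [-1.571, 0.009, -0.008]
force: [-4.7, 1.1, 10.7]
opening: 0.0374
```

Run:
```python
from h import *
s=manip.read_state();print(s['force'],s['torque'],s['opening'],s['tcp_pos'],s['tcp_rot'])
```

```text
[-4.69367058  1.14634018 10.7218252 ] [0.21665913 0.47833649 0.44616073] 0.03740097236505018 [ 0.65558205 -0.01129492  0.0308299 ] [-1.57074873  0.00862942 -0.00827794]
```

The opening of 37 mm plus the gripper's reading bias of about 1.5 mm means roughly 40 mm across, so the button is in. I'll pull the first part.

play_rows --pt "0 0 -2 0 1" --pt "0 0 -6 0 1" --pt "0 0 -12 0 1" --pt "0 0 -18 0 1" --pt "0 0 -24 0 1" --pt "0 0 -30 0 1" --pt "0 0 -36 0 1" --pt "0 0 -42 0 1" --pt "0 0 -48 0 1" --pt "0 0 -50 0 1" --pt "0 0 -50 0 1" --pt "0 0 -50 0 1"

```text
time: 15.5
tcp_pos: [0.6549, -0.0583, 0.0308]
tcp_rot: [-1.567, 0.008, -0.007]
force: [-5.4, 5.5, 11.7]
opening: 0.0374
```

Run:
```python
from h import *
s=manip.read_state();print(s['force'],s['torque'],s['opening'],s['tcp_pos'],s['tcp_rot'])
im,_,_=snap('wrist','w12');i2,_,_=snap('scene','s12')
cv2.imwrite('pics/s12d.png',cv2.resize(i2[190:330,120:320],None,fx=4,fy=4,interpolation=2))
```

```text
[-5.39412901  5.54352085 11.66443043] [1.0366828  0.6346122  0.35020961] 0.037396433115265366 [ 0.65485514 -0.05827129  0.03081408] [-1.56720786  0.0080294  -0.00730526]
```

View pics/w12.png

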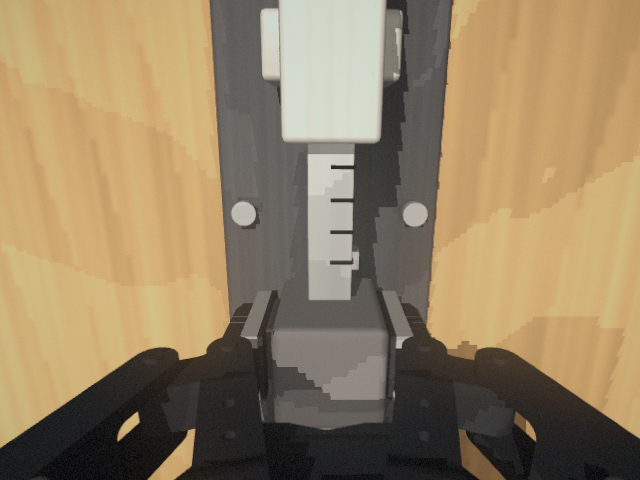

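View pics/s12d.png

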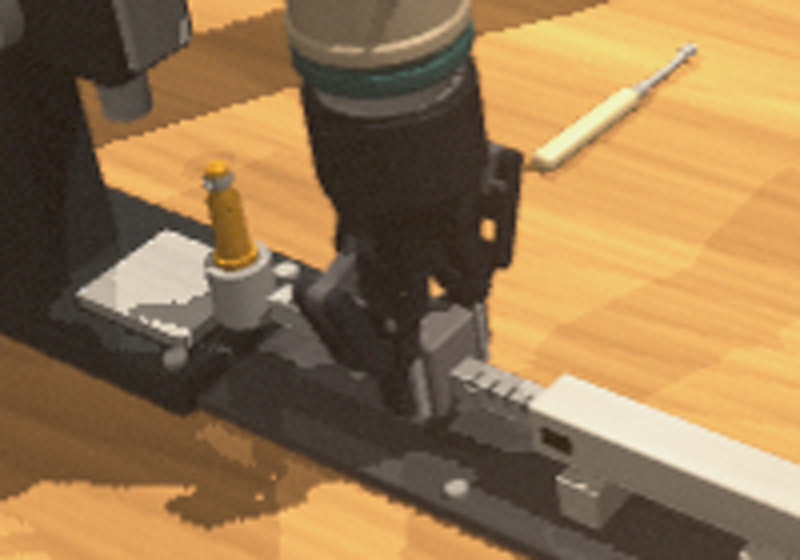

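The scale shows lines 10-40 (v 263, 232, 200, 167) and the sleeve mouth at v≈142, so about 47 mm, which matches the 47 mm of TCP travel. The mandrel is standing. I'll continue.

play_rows --pt "0 0 -6 0 1" --pt "0 0 -12 0 1" --pt "0 0 -18 0 1" --pt "0 0 -24 0 1" --pt "0 0 -30 0 1" --pt "0 0 -36 0 1" --pt "0 0 -42 0 1" --pt "0 0 -48 0 1" --pt "0 0 -51 0 1" --pt "0 0 -53 0 1" --pt "0 0 -53 0 1" --pt "0 0 -53 0 1" --pt "0 0 -53 0 1"

```text
time: 17.23
tcp_pos: [0.654, -0.1104, 0.0308]
tcp_rot: [-1.566, 0.008, -0.007]
force: [-5.8, 7.2, 11.8]
opening: 0.0374
```

Run:
```python
from h import *
s=manip.read_state();print(s['force'],s['opening'],s['tcp_pos'],s['tcp_rot'])
im,_,_=snap('wrist','w13');i2,_,_=snap('scene','s13')
cv2.imwrite('pics/s13d.png',cv2.resize(i2[190:330,120:320],None,fx=4,fy=4,interpolation=2))
cv2.imwrite('pics/w13c.png',cv2.resize(im[0:310,270:400],None,fx=3,fy=1.9,interpolation=2))
```

```text
[-5.76772253  7.23083703 11.81580935] 0.037400455646384334 [ 0.65398995 -0.11042916  0.0308083 ] [-1.56629787  0.00834347 -0.00652458]
```

View pics/w13.png

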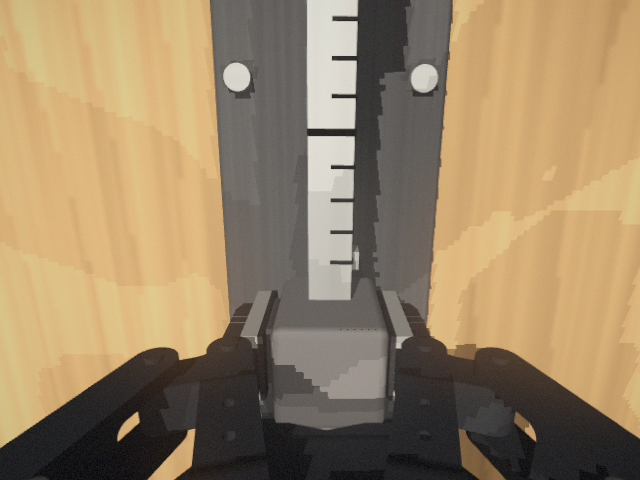

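View pics/s13d.png

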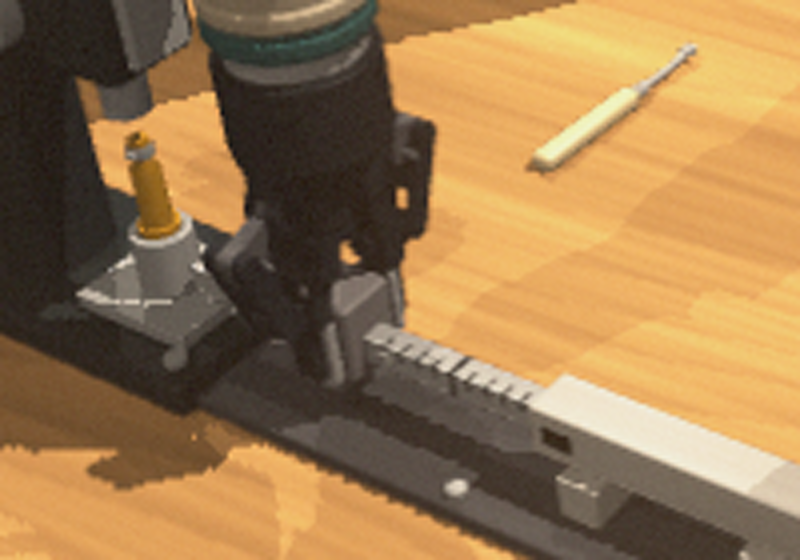

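Run:
```python
from h import *
a=load('w12');b=load('w13')
for zb in(.050,.053,.056,.059):
    ya=[w_z(a,342,v,zb)[1] for v in(262.5,232,200.5,167)]
    yb=[w_z(b,342,v,zb)[1] for v in(262.5,232,200.5,167,132,96,58,18)]
    pa=np.polyfit([10,20,30,40],np.array(ya)*1000,1);pb=np.polyfit(np.arange(10,81,10),np.array(yb)*1000,1)
    m=w_z(a,331,142,.060)[1]*1000
    print(zb,pa,pb,'mouth',m,'readA',(m-pa[1])/pa[0],'readB',(m-pb[1])/pb[0])
i2=cv2.imread('pics/s13.png');cv2.imwrite('pics/s13e.png',cv2.resize(i2[265:305,205:270],None,fx=12,fy=12,interpolation=2))
i2=cv2.imread('pics/w12.png');cv2.imwrite('pics/w12e.png',cv2.resize(i2[110:200,270:400],None,fx=6,fy=6,interpolation=2))
```

```text
0.05 [  1.02937003 -41.18144221] [  1.03108482 -93.36185695] mouth 7.913792109424219 readA 47.69444718843176 readB 98.22242274878843
0.053 [  1.00445352 -39.8824707 ] [  1.00613785 -92.06533945] mouth 7.913792109424219 readA 47.58434516964651 readB 99.36921797565596
0.056 [  0.97953701 -38.58349919] [  0.98119088 -90.76882195] mouth 7.913792109424219 readA 47.46864181475086 readB 100.57432818217198
0.059 [  0.9546205  -37.28452768] [  0.95624392 -89.47230445] mouth 7.913792109424219 readA 47.34689852302807 readB 101.84231741901948
```

View pics/s13e.png

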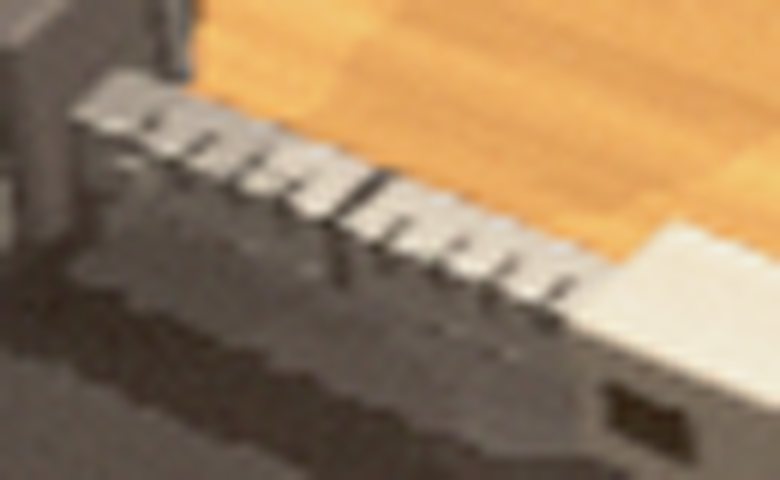

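View pics/w12e.png

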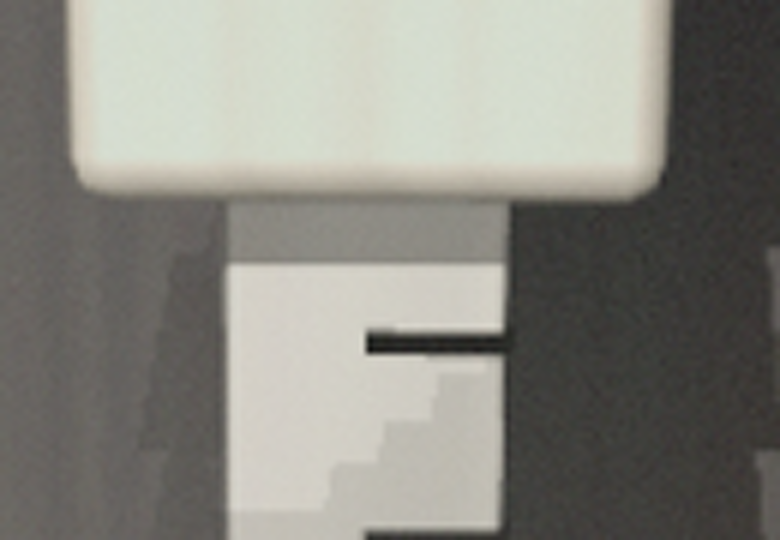

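Geometry from the scale lines gives a reading of 99.1-99.7 mm, and the TCP travel is 99.1 mm. The lines sit at the same pixels as before, so the grip hasn't slipped. I'll nudge 1 mm and settle.

play_rows --pt "0 0 -1 0 1" --pt "0 0 -1 0 1" --pt "0 0 -1 0 1" --pt "0 0 -1 0 1" --pt "0 0 -1 0 1" --pt "0 0 -1 0 1"

```text
time: 18.08
tcp_pos: [0.654, -0.1111, 0.0308]
tcp_rot: [-1.566, 0.008, -0.006]
force: [-6.3, 8.1, 12.1]
opening: 0.0377
```

Run:
```python
from h import *
s=manip.read_state();print(s['time'],s['force'],s['opening'],s['tcp_pos'],abs(s['joint_velocities']).max())
im,_,_=snap('wrist','w14');i2,_,_=snap('scene','s14');i3,_,_=snap('top','t14')
print(manip.read_state()['tcp_pos'])
cv2.imwrite('pics/s14d.png',cv2.resize(i2[190:330,120:320],None,fx=4,fy=4,interpolation=2))
```

```text
18.075 [-6.25293969  8.05326405 12.10312764] 0.037668718728954616 [ 0.65399729 -0.11111918  0.03081756] 0.0013084194348349468
[ 0.65399747 -0.11110758  0.03084849]
```

View pics/s14d.png

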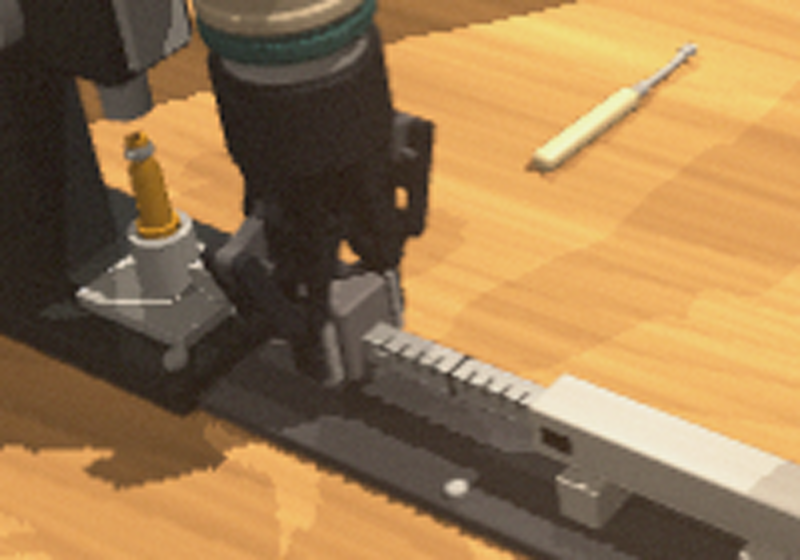

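View pics/t14.png

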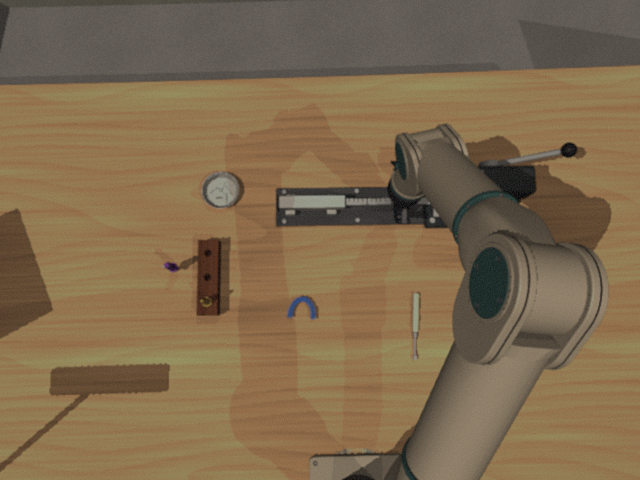

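View pics/w14.png

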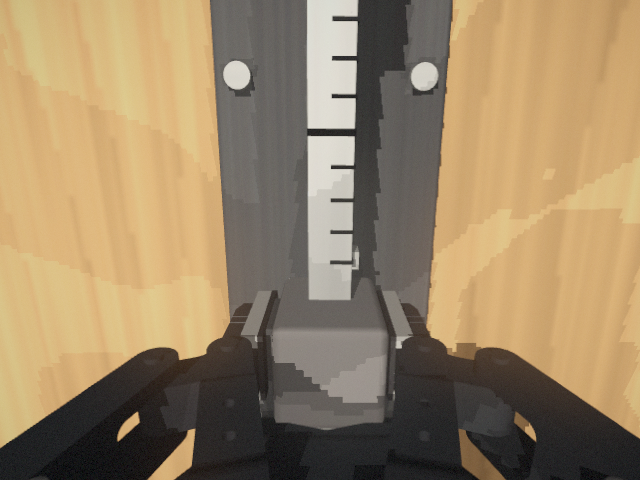

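The mandrel is upright in the cup, with its flange on the rim (scene crop 155,230). The grip is unslipped and the arm is still at about 100 mm. The plain mandrel, splint, seater and dish haven't moved in the top view. I'll hand in.

Run:
```python
from bench import manip
print(manip.job_done())
```

```text
the job is handed in; nothing more can be done
None
```

I stood the banded mandrel in the cup of the locked arm and let it go. Then I squeezed the lock button, drew the arm out to about 100 mm, and handed in at 18 s still gripping the slide head at 50 N.

Last checks before handing in:
- **Arm position:** the tool had travelled 99.8 mm from home. The scale lines read 99.1–99.7 mm before a final 1 mm nudge, which puts it at about 100–100.4 mm. I worked this out from the lower lines, because the sleeve mouth was out of the wrist camera's view at the end.
- **Stillness and grip:** joint speeds were below 0.002 rad/s. The scale lines and the head stayed at the same pixels in the wrist view, so the grip had not slipped.
- **Mandrel:** the scene view showed it upright in the cup with its flange on the rim. Before the draw, its top measured about 1 mm from the cup's axis.
- **Things to leave:** the plain mandrel, splint, band seater and pin dish looked unmoved in the top view.
- **Disagreements:** the wrist camera's sideways (x) readings were about 1 mm off from the jaw centre and the top camera, so I allowed for that. The opening read 37.7 mm with the button in, against the expected 40 mm. It had also read about 1–1.5 mm low on the mandrel. The arm did come free.

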